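# Open the ratchet clamp on the pinned mould insert

### The job

The mould insert with the two upright pins is ready to come out of its bench clamp. With the fingertips, press down the black release pad on that clamp's sliding jaw and, keeping it pressed, push the jaw all the way back along its bar to the end stop, then let go. Grip and lift nothing, leave both inserts lying where they are, and leave the other clamp and everything else on the bench alone.

Things in the scene. Friction and masses are not known exactly. Their poses are not given: they have to be found in the camera images.
- pin_clamp: Bench-mounted ratchet clamp holding the insert with two upright pins. Base 345x100x8 mm; origin on the bench, x along the bar towards the end stop, z up. In mm along x: fixed jaw -150..-122 (80 high), insert -121..-43 on two rails, sliding jaw, end stop 146..168 (52 high). Two identical clamps may change places; only their inserts tell them apart.
- pin_clamp_jaw (a joint): That clamp's sliding steel jaw along the bar, m: 0 closed on the insert, 0.100 fully back against the end stop (clamp's +x). About 2 N friction. Ratchet teeth lock it against opening unless its release is held down, and catch again every 10 mm when the release comes up.
- pin_clamp_release (a joint): How far that clamp's release pad is pressed, m: 0 up, 0.010 fully down. Moves straight down against a spring (4 N at the start, 8.6 N fully down), frees the ratchet at 0.005 and springs up when let go.
- pin_clamp_pad (a point): Centre of the top of that release pad: black, ribbed, 46 mm along the bar, 44 across, top 66 mm above the bench when up. It rides on the sliding jaw in a 58 mm pocket, open at both sides, between the jaw's clamping face (rear at x -30 mm from here, top 81 mm above the bench) and the upright push plate (x +28 mm). Axes as the clamp's.
- pin_clamp_plate (a point): On that jaw's upright push plate (60 mm wide, 12 thick along the bar, top 90 mm above the bench): middle of its face towards the pad, 78 mm above the bench. A finger held down on the pad pushes the jaw back along +x by this face. Axes as the clamp's.
- pin_insert_center (a point): Loose aluminium mould insert 78x64x30 mm with a low raised middle (6 mm) and two dark upright pins 14 mm dia, 22 mm high, tops 97 mm above the bench; point at mid-height of the block. About 0.5 kg; clamped with 1 mm play, rests on the rails 45 mm above the bench.
- disc_clamp_jaw (a joint): The same joint of the other clamp, which holds the round insert; to be left alone.
- disc_clamp_release (a joint): The same release pad travel of the other clamp; to be left alone.
- disc_clamp_pad (a point): Centre of the top of the other clamp's release pad.
- disc_insert_center (a point): Loose round aluminium insert 78 mm dia, 42 mm high, in the other clamp; 15 mm above its underside.
- nozzle_mid (a point): Bystander: copper cone nozzle, 34 mm wide, 52 mm high, standing; its mid-height.
- drift_mid (a point): Bystander: brass rod, 24 mm dia, 75 mm high, standing; its centre.
- spray_mid (a point): Bystander: spray can, 54 mm dia, 170 mm high; its centre.
- wrench_mid (a point): Bystander: open wrench lying flat; its middle.
- vblock_mid (a point): Bystander: small dark steel V-block 50x45x38 mm; its centre.
- mug_mid (a point): Bystander: white mug 76 mm dia, 90 mm high; its centre.
- driver_mid (a point): Bystander: screwdriver lying flat; its middle.

How it is judged:
On the way, in this order (a step that is already met when the one before it is completed fails the run):
1. the release of the clamp with the pinned insert is pressed while its jaw is still near the insert (value of joint pin_clamp_release above 0.0045 m and value of joint pin_clamp_jaw below 0.03 m), for 0.05 s.
2. the jaw has been pushed back to its end stop (value of joint pin_clamp_jaw above 0.094 m), for 0.1 s.
At the end, for the whole second after the job is handed in: The jaw of the clamp with the pinned insert is at rest within 6 mm of its end stop, with its release pad let go (less than 6 mm down); both inserts are within 12 mm of where they lay and the other clamp's jaw has not been opened (under 8 mm) (value of joint pin_clamp_jaw above 0.094 m and velocity of joint pin_clamp_jaw between -0.01 and 0.01 m/s and value of joint pin_clamp_release below 0.006 m and distance of each of pin_insert_center, disc_insert_center from where it was at the start of the episode below 0.012 m and value of joint disc_clamp_jaw below 0.008 m); the robot touches nothing.
It fails at once if the other clamp is operated (value of joint disc_clamp_jaw above 0.008 m or value of joint disc_clamp_release above 0.004 m).
It fails at once if an insert is lifted, pushed or carried out of its place (distance of any of pin_insert_center, disc_insert_center from where it was at the start of the episode above 0.012 m).
It fails at once if the jaw's upright plate is taken between the fingers (x of the grasp point in the frame of pin_clamp_plate between -0.003 and 0.018 m and y of the grasp point in the frame of pin_clamp_plate between -0.035 and 0.035 m and z of the grasp point in the frame of pin_clamp_plate below 0.018 m).
It fails at once if a bystander is knocked, moved or lifted more than 30 mm (distance of any of nozzle_mid, drift_mid, spray_mid, wrench_mid, vblock_mid, mug_mid, driver_mid from where it was at the start of the episode above 0.03 m).
It also fails if it takes over 32 s, if anything falls off the work surface, if the arm or the gripper's body presses on something with over 40 N, if the wrist force passes 120 N, or if a joint passes its speed limit or range.

### The arm

A 7-joint arm with a two-finger parallel gripper is mounted at the origin on the work surface. World frame = base frame: x ahead of the robot, y to its left, z up, the work surface at z = 0. Lengths are in m, angles in rad, forces in N, time in s.
With the tool pointing down it reaches from about 0.425 to 0.925 m from the base axis. Payload 6.8 kg.
Tool frame: the origin (TCP) lies midway between the tips of the shut fingers; the grasp point (between the pads) lies 19 mm behind it; z points along the fingers, y is the direction in which the jaws open and shut (so a half turn about z gives the same grasp; the last joint's range is limited). The gripper opens to 85 mm and grips with 20 to 120 N. Pads are 22 mm wide; open, the fingers measure 114 mm over their backs; the gripper's body (76 mm by 85 mm) begins 54 mm behind the grasp point. The pads swing forward as they close: fully open they stand 13 mm farther back than shut.
Start: joints at [-1.374, 0.477, 0.022, 1.555, -0.011, 1.109, -0.083], TCP at [0.203, 0.644, 0.231] pointing down, gripper open.
Joint ranges: [-2.96, 2.96], [-0.34, 2.1], [-1.41, 1.46], [0.24, 2.44], [-1.37, 4.51], [0.17, 1.92], [-2.96, 2.96]. Speed limits (rad/s): [2.39, 2.39, 3.14, 3.14, 3.14, 3.14, 3.14].

### API

Orientations are given as a unit quaternion [w, x, y, z].
In Python, from station import * gives the robot as it stands. The module is installed in compiled form; this text tells all that it offers.
- The arm moves only by the tool jog_arm, never from a script. Its arguments are lists of equal length, an entry for each row: "dp": the shift along the tool's x, y, z in units of 25 mm (1.0 is 25 mm), a list of three; "angular": the turn, a rotation vector about the tool's x, y, z in units of 5 degrees (1.0 is 5 degrees), a list of three; "claw": the finger opening in mm, from 0 to 85.4. A call has exactly 5 rows; each row is the pose to reach, as a shift and turn from the pose commanded when the call began, along the tool's axes at that moment; what a row does not reach only later rows make up. A row lasts 1/10 s, in which the tool goes at most 50 mm and 8.59 degrees, less where a joint would pass 70% of its speed; a pose out of reach is approached as far as the arm can. A call with a gripper value outside its range is refused whole. The fingers move at their own pace and stop on an object; "grip_force" is the grip in N (left out, the last holds). Time passes only in rows, so rows that repeat a pose let the fingers close, or fill a call up. It gives the time, the measured TCP pose, the force and the opening at its end, in the units of the state.
- get_obs(): the state, without advancing time (a new reading comes with each control period).
- read_camera(name): name is "scene" or "side" or "wrist"; returns a dict with "pixels" (384x512x3 uint8, blue, green, red), "camera_matrix" (3x3 intrinsics, pixels), "k1" (the pictures are not rectified: a ray, as slopes to the right and down, at radius r is drawn at 1 + k1 r^2 times it, then the intrinsics apply), "rvec" (rotation vector, rad) and "tvec" (3), from world to camera coordinates, as OpenCV has them. Camera axes: x right, y down, z forward; pixel columns grow to the right and rows downward; lengths in m; the calibration is good to about 2 mm. A picture is of the moment at which its call begins. There is no depth.
- hand_in(): hands the job in, once; it reports no verdict.
The state is a dict: "t": time; "q": joint angles; "joint_vel": joint speeds; "joint_torque": joint torques, N m; "eef_pos": TCP position; "tool_rot": TCP orientation; "contact_force": force on the tool from outside, world axes, zero at the start; "torque": the same for the moment, N m; "gripper_width": opening from 0.0 (shut) to 1.0 (fully open).
Only numpy, scipy, OpenCV 4.12 (cv2) and the standard library are available. Lean on these libraries where they do the work, as an engineer would, in place of code of your own. Each camera call takes 0.05 s, during which the arm holds its last target.

## Working session

There is one attempt and no reset: what is moved stays moved. The work goes in short steps, Python scripts to look and compute and a tool call to move; the robot and the scene stay as the last step left them, time stands still between calls to the robot, and variables do not carry over. Pictures are saved under pics/ and viewed, and the job is handed in when it is done.

Besides the shell and the picture viewer there is one more tool, called after "Emit:" by a JSON object that holds its "name" and its "arguments", one argument or row to a line. jog_arm: Moves the arm, as the interface text tells. Its arguments: {"type":"object","properties":{"dp":{"type":"array","items":{"type":"array","items":{"type":"number"}}},"angular":{"type":"array","items":{"type":"array","items":{"type":"number"}}},"claw":{"type":"array","items":{"type":"number"}},"grip_force":{"type":"number"}},"required":["dp","angular","claw"]}

```bash
mkdir -p pics
cat > h.py <<'E'
from station import *
import numpy as np, cv2, json
def snap(n,tag):
    c=read_camera(n); cv2.imwrite(f'pics/{tag}.png',c['pixels']); 
    np.savez(f'{tag}.npz',**{k:np.array(c[k]) for k in c}); return c
def load(tag): return dict(np.load(f'{tag}.npz'))
def ray(c,u,v):
    K=np.array(c['camera_matrix']);R=cv2.Rodrigues(np.array(c['rvec'],float))[0];t=np.array(c['tvec']).ravel()
    p=cv2.undistortPoints(np.array([[[u,v]]],float),K,np.array([float(c['k1']),0,0,0]))[0,0]
    return -R.T@t, R.T@np.array([p[0],p[1],1.])
def onz(c,u,v,z):
    o,d=ray(c,u,v); return o+d*(z-o[2])/d[2]
def proj(c,P):
    return cv2.projectPoints(np.array(P,float).reshape(-1,3),np.array(c['rvec'],float),np.array(c['tvec'],float),np.array(c['camera_matrix']),np.array([float(c['k1']),0,0,0]))[0][:,0]
E
python3 - <<'E'
from h import *
for n in ('scene','side','wrist'):
    c=snap(n,n+'0'); print(n,ray(c,256,192))
print({k:np.round(v,3) for k,v in get_obs().items()})
E
```

```text
scene (array([ 0.97945124, -0.71508181,  0.91957885]), array([-0.3513015 ,  0.60540221, -0.7144051 ]))
side (array([ 0.17125621, -0.96252215,  1.05147404]), array([ 0.30104257,  0.68007178, -0.66850121]))
wrist (array([0.12369767, 0.66813007, 0.37321483]), array([ 0.30402926, -0.08971947, -0.94847289]))
{'t': np.float64(0.15), 'q': array([-1.374,  0.478,  0.022,  1.556, -0.011,  1.109, -0.083]), 'joint_vel': array([-0.   , -0.002, -0.001, -0.002,  0.002,  0.   ,  0.   ]), 'joint_torque': array([ 3.0000e-03, -5.9693e+01,  1.6100e+00, -2.8149e+01,  1.3000e-02,
        6.0000e-03, -0.0000e+00]), 'eef_pos': array([0.202, 0.643, 0.231]), 'tool_rot': array([-0.   ,  0.152,  0.988, -0.001]), 'contact_force': array([ 0.19 , -0.265,  0.26 ]), 'torque': array([ 0.007, -0.042,  0.04 ]), 'gripper_width': np.float64(1.002)}
```

View pics/scene0.png

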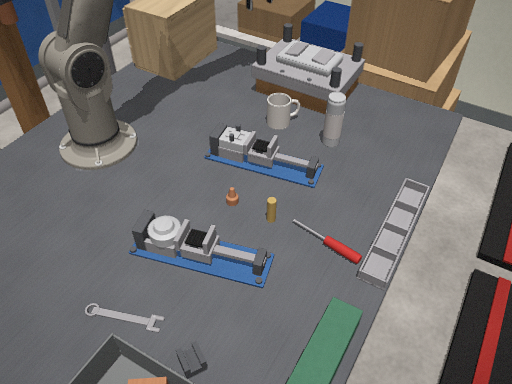

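View pics/side0.png

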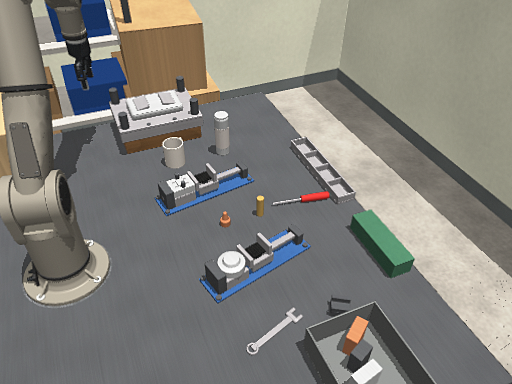

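View pics/wrist0.png

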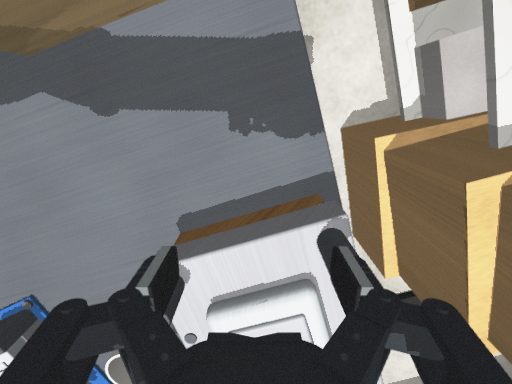

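The pinned insert is in the rear clamp, beside the mug and spray can (scene about (265,150), side about (205,185)). The disc clamp is the front one. I'll measure the blue base next.

Run:
```python
from h import *
for n,box in (('scene0',(195,120,335,195)),('side0',(150,155,262,215))):
    c=load(n);im=c['pixels'];hsv=cv2.cvtColor(im,cv2.COLOR_BGR2HSV)
    m=cv2.inRange(hsv,(100,120,50),(125,255,255));mm=np.zeros_like(m);x0,y0,x1,y1=box;mm[y0:y1,x0:x1]=m[y0:y1,x0:x1]
    ys,xs=np.nonzero(mm)
    P=np.array([onz(c,u,v,.008)[:2] for u,v in zip(xs,ys)])
    r=cv2.minAreaRect((P*1000).astype(np.float32));print(n,len(xs),r,cv2.boxPoints(r).round())
    cr=cv2.resize(im[y0:y1,x0:x1],None,fx=5,fy=5,interpolation=cv2.INTER_CUBIC);cv2.imwrite(f'pics/{n}_crop.png',cr)
```

```text
scene0 1142 ((484.4772033691406, 176.72735595703125), (343.2069091796875, 99.25731658935547), 8.840967178344727) [[307. 199.]
 [323. 101.]
 [662. 154.]
 [646. 252.]]
side0 764 ((483.613037109375, 165.0355224609375), (350.583740234375, 95.66097259521484), 3.0472042560577393) [[306. 203.]
 [311. 108.]
 [661. 127.]
 [656. 222.]]
```

View pics/scene0_crop.png

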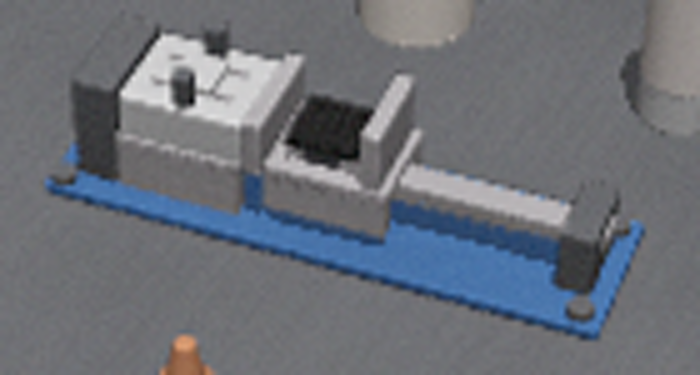

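View pics/side0_crop.png

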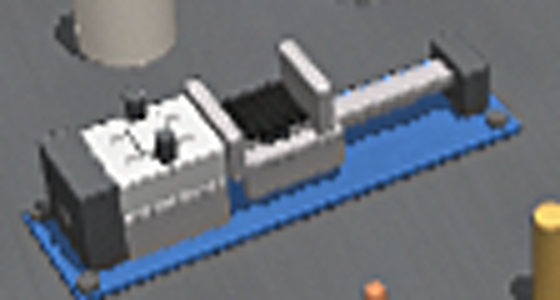

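Run:
```python
from h import *
th=np.radians(8.84);R=np.array([[np.cos(th),-np.sin(th)],[np.sin(th),np.cos(th)]]);o=np.array([.4845,.1767])
# crop pixel -> clamp coords: scene
S=lambda n,off,u,v,z:((c:=load(n)), ((onz(c,u/5+off[0]-.4,v/5+off[1]-.4,z)[:2]-o)@R*1000).round(1))[1]
s=(195,120);d=(150,155)
print('scene: base corners',[S('scene0',s,*p,.008) for p in((45,185),(598,337),(643,228))])
print('pad',[S('scene0',s,*p,.066) for p in((310,95),(285,148))])
print('plate top',[S('scene0',s,*p,.090) for p in((363,130),(400,75),(415,78),(377,135))])
print('stop top',[S('scene0',s,*p,.052) for p in((558,235),(600,240),(620,188))])
print('side: base',[S('side0',d,*p,.008) for p in((25,215),(85,300),(522,127))])
print('pad',[S('side0',d,*p,.066) for p in((225,103),(255,143),(312,125))])
print('plate top',[S('side0',d,*p,.090) for p in((280,42),(320,85),(333,78),(292,38))])
print('stop top',[S('side0',d,*p,.052) for p in((430,45),(460,75),(490,70),(462,35))])
print('pins',[S('scene0',s,*p,.097) for p in((217,32),(183,75))],[S('side0',d,*p,.097) for p in((135,98),(166,135))])
```

```text
scene: base corners [array([-171.5,  -44.9]), array([172.1, -47. ]), array([171.2,  50.1])]
pad [array([-29.6,  25.7]), array([-25.5, -23.9])]
plate top [array([ 19.8, -19.7]), array([22.4, 34.1]), array([31.3, 34.7]), array([ 28.6, -20.9])]
stop top [array([137.3, -21.7]), array([160.3, -17. ]), array([158.6,  29.4])]
side: base [array([-171.1,   56.3]), array([-169.7,  -41.8]), array([171.2, -41.9])]
pad [array([-27.2,  28.7]), array([-28.7, -19.8]), array([ 13.1, -23.1])]
plate top [array([23.8, 41.7]), array([ 25.3, -14.4]), array([ 36.5, -12.3]), array([33. , 41.4])]
stop top [array([135. ,  26.8]), array([136. , -14.1]), array([157.2, -20.3]), array([160.8,  24.9])]
pins [array([-86.9,  23.9]), array([-89.3, -19.9])] [array([-90.6,  29.7]), array([-89.2, -15.7])]
```

```bash
cat >> h.py <<'E'
from scipy.spatial.transform import Rotation as Ro
def plan(pos,yaw):
    s=get_obs();q=s['tool_rot'];R=Ro.from_quat([q[1],q[2],q[3],q[0]])
    a=np.radians(yaw); T=Ro.from_matrix(np.array([[-np.cos(a),np.sin(a),0],[-np.sin(a),-np.cos(a),0],[0,0,1.]]) @ np.diag([1,-1,-1]))
    print('t',s['t'],'pos',s['eef_pos'].round(4),'F',s['contact_force'].round(2),'grip',round(float(s['gripper_width']),3))
    print('dp',(R.inv().apply(np.array(pos)-s['eef_pos'])/.025).round(2),'ang',((R.inv()*T).as_rotvec()/np.radians(5)).round(2))
def clampT():
    th=np.radians(8.84);R=np.array([[np.cos(th),-np.sin(th)],[np.sin(th),np.cos(th)]]);return np.array([.4845,.1767]),R
def cw(x,y):  # base-centred coordinates (mm) to world
    o,R=clampT();return o+R@np.array([x,y])/1000
E
python3 - <<'E'
from h import *
p=cw(-5.5,4);print(p);plan([*p,.20],8.8)
c=load('scene0');print('mug',onz(c,279,126,0),'spray',onz(c,332,144,0))
E
```

```text
[0.47845063 0.17980727]
t 0.15 pos [0.2024 0.6435 0.2306] F [ 0.19 -0.27  0.26] grip 1.002
dp [-16.1  -14.38   1.24] ang [-0.02 -0.   -5.25]
mug [0.44044831 0.36108988 0.        ] spray [ 6.26026847e-01  3.64995289e-01 -1.11022302e-16]
```

Emit:
{"name": "jog_arm", "arguments": {
  "dp": [
    [0,0,-1.5],
    [-1.2,-1.1,-2],
    [-2.6,-2.3,-2],
    [-4.0,-3.5,-2],
    [-5.4,-4.8,-2]
  ],
  "angular": [
    [0,0,-1],
    [0,0,-2],
    [0,0,-3],
    [0,0,-4],
    [0,0,-5.25]
  ],
  "claw": [0,0,0,0,0],
  "grip_force": 20
}}

```text
t: 0.65
eef_pos: [0.2961, 0.4873, 0.2811]
tool_rot: [0.0, -0.079, 0.997, -0.0]
contact_force: [1.1, 0.3, -0.2]
gripper_width: 0.138
```

Run:
```python
from h import *
plan([*cw(-5.5,4),.20],8.8)
```

```text
t 0.65 pos [0.2961 0.4873 0.2811] F [ 1.09  0.34 -0.18] grip 0.138
dp [ -5.28 -13.29   3.25] ang [-0.    0.    0.04]
```

Emit:
{"name": "jog_arm", "arguments": {
  "dp": [
    [-0.6,-1.6,0],
    [-1.3,-3.3,0],
    [-2.0,-5.0,0],
    [-2.7,-6.7,0],
    [-3.4,-8.4,0]
  ],
  "angular": [
    [0,0,0],
    [0,0,0],
    [0,0,0],
    [0,0,0],
    [0,0,0]
  ],
  "claw": [0,0,0,0,0]
}}

```text
t: 1.15
eef_pos: [0.412, 0.2925, 0.2813]
tool_rot: [0.0, -0.077, 0.997, 0.0]
contact_force: [0.3, 0.6, 0.5]
gripper_width: -0.002
```

Run:
```python
from h import *
plan([*cw(-5.5,4),.20],8.8)
```

```text
t 1.15 pos [0.412  0.2925 0.2813] F [0.32 0.59 0.49] grip -0.002
dp [-1.94 -4.86  3.25] ang [ 0.  0. -0.]
```

Emit:
{"name": "jog_arm", "arguments": {
  "dp": [
    [-0.6,-1.6,0],
    [-1.3,-3.2,0],
    [-1.94,-4.8,1],
    [-1.94,-4.86,2.2],
    [-1.94,-4.86,3]
  ],
  "angular": [
    [0,0,0],
    [0,0,0],
    [0,0,0],
    [0,0,0],
    [0,0,0]
  ],
  "claw": [0,0,0,0,0]
}}

```text
t: 1.65
eef_pos: [0.4778, 0.1794, 0.2046]
tool_rot: [-0.001, -0.075, 0.997, -0.001]
contact_force: [-0.1, -0.2, -1.0]
gripper_width: -0.001
```

Run:
```python
from h import *
plan([*cw(-5.5,4),.20],8.8)
for n in('scene','side','wrist'): snap(n,n+'1')
for n,box in (('scene1',(195,90,335,195)),('side1',(150,125,262,215))):
    im=load(n)['pixels'];x0,y0,x1,y1=box
    cv2.imwrite(f'pics/{n}_crop.png',cv2.resize(im[y0:y1,x0:x1],None,fx=5,fy=5,interpolation=cv2.INTER_CUBIC))
```

```text
t 1.65 pos [0.4778 0.1794 0.2046] F [-0.14 -0.21 -1.  ] grip -0.001
dp [-0.03  0.01  0.18] ang [-0.01 -0.02 -0.05]
```

View pics/wrist1.png

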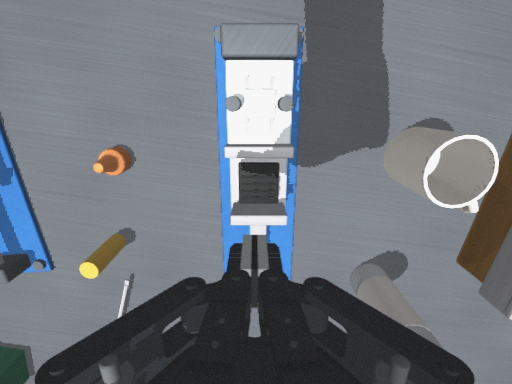

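View pics/scene1_crop.png

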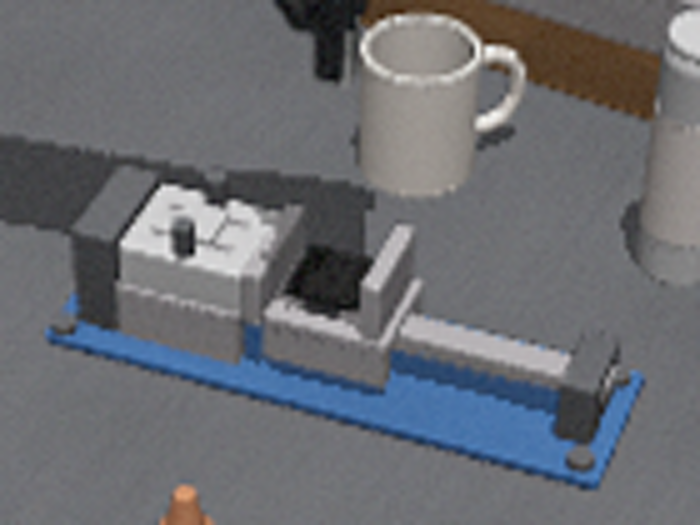

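View pics/side1_crop.png

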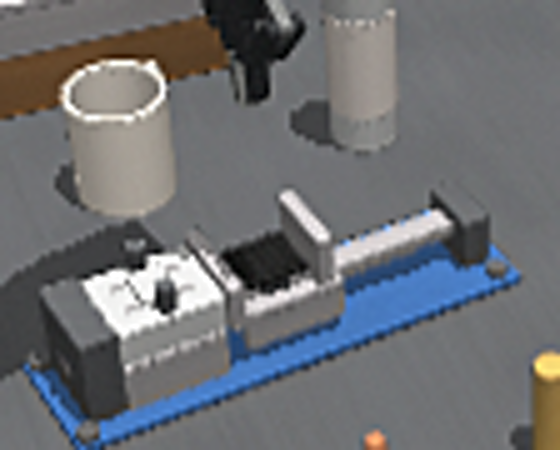

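The wrist view shows the pad clearly at about u 240-279, v 162-204, with the plate behind it at v 205-222. I'll measure the pad from this view.

Run:
```python
from h import *
c=load('wrist1');o,R=clampT();im=c['pixels']
cr=cv2.resize(im[130:240,200:320],None,fx=6,fy=6,interpolation=cv2.INTER_NEAREST);cv2.imwrite('pics/w1c.png',cr)
g=cv2.cvtColor(im,cv2.COLOR_BGR2GRAY);m=((g<60)*255).astype(np.uint8);mm=m*0;mm[150:212,228:292]=m[150:212,228:292]
n,l,st,ce=cv2.connectedComponentsWithStats(mm);print(st[1:])
B=lambda u,v,z:((onz(c,u,v,z)[:2]-o)@R*1000).round(1)
k=1+st[1:,4].argmax();x,y,w,h,_=st[k]
print('pad',[B(a,b,.066) for a in(x,x+w-1) for b in(y,y+h-1)])
print('plate top',[B(*p,.09) for p in((230,205),(287,205),(230,217),(287,217))])
print('face top',[B(*p,.081) for p in((224,146),(294,146),(224,156),(294,156))])
print('base far corners',[B(*p,.008) for p in((215,30),(303,30))],'base sides',[B(*p,.008) for p in((222,250),(294,250))])
print('pins',[B(*p,.097) for p in((233,103),(286,103))])
```

```text
[[239 163  40  15 398]
 [242 175   1   1   1]
 [254 175   4   1   4]
 [249 177   1   1   1]
 [254 182   3   1   3]
 [262 183   1   2   2]
 [269 182   1   1   1]
 [271 182   2   2   3]
 [274 183   1   1   1]
 [247 184   1   1   1]
 [268 185   1   1   1]
 [271 185   1   1   1]
 [242 189   1   1   1]
 [255 189   4   1   4]
 [267 189   6   2   9]
 [245 191   1   1   1]
 [260 190   1   1   1]
 [262 190   4   1   4]
 [274 190   1   1   1]
 [277 190   1   2   2]
 [255 192   1   1   1]
 [242 196   3   1   3]
 [253 196   7   2   8]
 [265 196   1   1   1]
 [267 196   7   2   8]
 [275 197   2   2   4]
 [243 199   1   1   1]
 [264 198   1   1   1]
 [267 199   1   1   1]]
pad [array([-30. , -11.8]), array([-14.6, -12.1]), array([-29.9,  29.7]), array([-14.5,  30.1])]
plate top [array([  8.6, -20.4]), array([ 8.7, 37.9]), array([ 21.9, -20.9]), array([22. , 38.4])]
face top [array([-50.3, -25.3]), array([-50.2,  43.8]), array([-40.4, -25.7]), array([-40.2,  44.2])]
base far corners [array([-168.7,  -39. ]), array([-168.5,   59.1])] base sides [array([109. , -42.2]), array([109.2,  61.1])]
pins [array([-90.6, -14.2]), array([-90.5,  32.7])]
```

View pics/w1c.png

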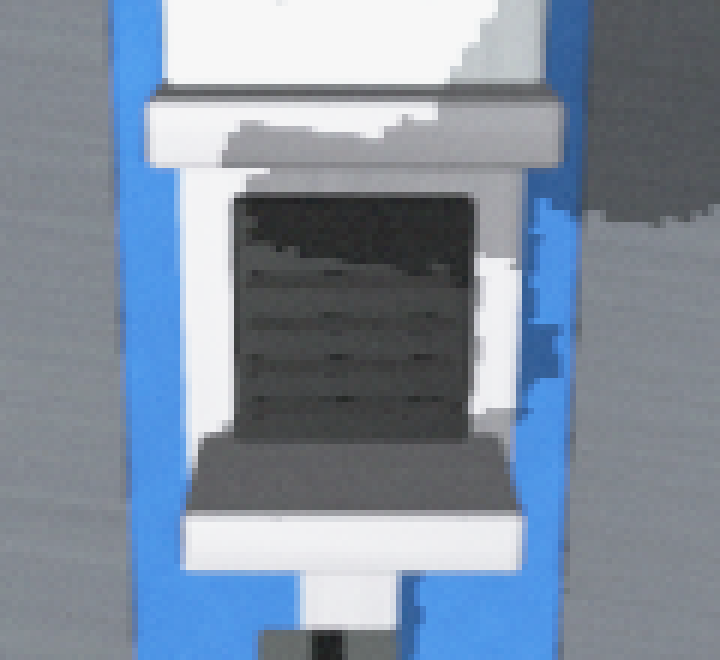

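```bash
python3 - <<'E'
from h import *
c=load('wrist1');o,R=clampT()
B=lambda u,v,z:((onz(c,u,v,z)[:2]-o)@R*1000).round(1)
print('pad',B(259,162,.066),B(259,203.5,.066),'plate top',B(259,215.7,.09),B(259,225,.09),'face rear',B(259,157.5,.081))
print('cam',(ray(c,256,192)[0][:2]-o)@R*1000,ray(c,256,192)[0][2])
s=get_obs();print('tcp base',(s['eef_pos'][:2]-o)@R*1000,proj(c,s['eef_pos']))
for n in('scene1','side1'):
    d=load(n);print(n,proj(d,s['eef_pos']))
E
python3 - <<'E'
import cv2
im=cv2.imread('pics/wrist1.png')[200:300,200:320];cv2.imwrite('pics/w1t.png',cv2.resize(im,None,fx=6,fy=6,interpolation=0))
for n,(x,y) in (('scene1',(240,70)),('side1',(180,110))):
    im=cv2.imread(f'pics/{n}.png')[y:y+60,x:x+60];cv2.imwrite(f'pics/{n}_t.png',cv2.resize(im,None,fx=8,fy=8,interpolation=0))
E
```

```text
pad [-31.    9.5] [16.   9.7] plate top [20.5  9.3] [31.1  9.3] face rear [-38.7   9.2]
cam [-89.72199115   4.86499184] 0.3468854238050617
tcp base [-6.67744358  5.67757044] [[256.15888384 250.09914406]]
scene1 [[262.05751492 104.21123292]]
side1 [[200.00644203 143.80159192]]
```

View pics/w1t.png

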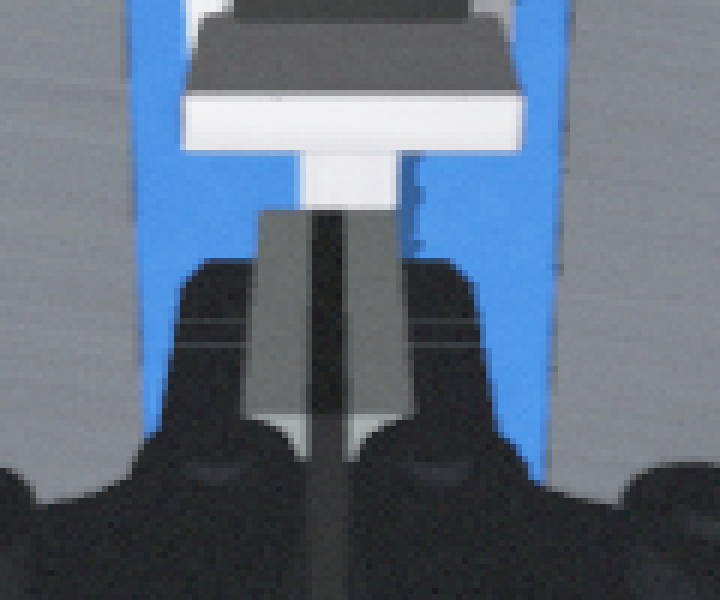

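View pics/scene1_t.png

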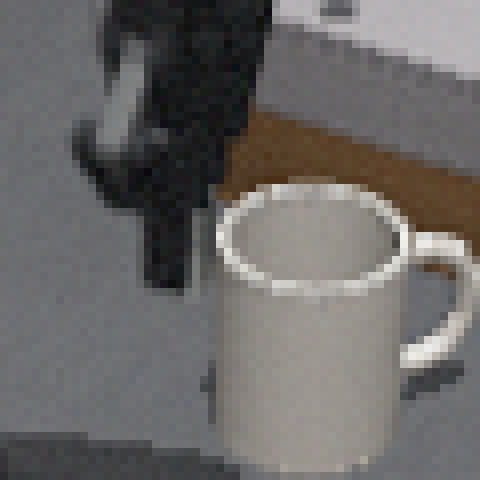

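View pics/side1_t.png

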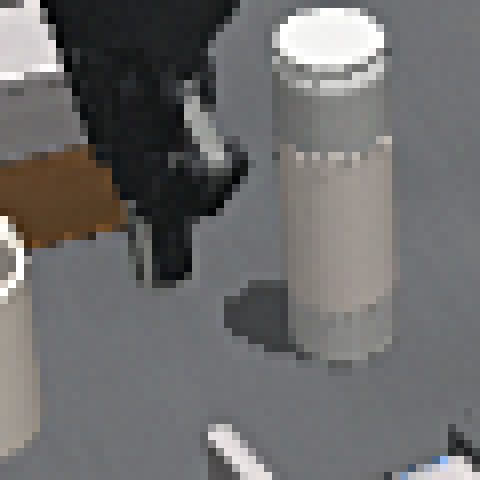

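Run:
```python
from h import *
plan([*cw(-4,7.5),.085],8.8)
```

```text
t 1.8 pos [0.477  0.1813 0.2054] F [-0.54  1.04  0.22] grip -0.001
dp [-0.12  0.08  4.82] ang [-0.01 -0.03 -0.  ]
```

Emit:
{"name": "jog_arm", "arguments": {
  "dp": [
    [-0.12,0.08,1.2],
    [-0.12,0.08,2.4],
    [-0.12,0.08,3.6],
    [-0.12,0.08,4.4],
    [-0.12,0.08,4.6]
  ],
  "angular": [
    [0,0,0],
    [0,0,0],
    [0,0,0],
    [0,0,0],
    [0,0,0]
  ],
  "claw": [0,0,0,0,0]
}}

```text
t: 2.3
eef_pos: [0.48, 0.1845, 0.0906]
tool_rot: [-0.001, -0.077, 0.997, -0.0]
contact_force: [-0.3, 0.2, -0.4]
gripper_width: 0.001
```

```bash
python3 - <<'E'
from h import *
plan([*cw(-4,7.5),.057],8.8)
for n,(x,y,w,h) in (('scene',(200,90,130,100)),('side',(150,120,120,100)),('wrist',(190,100,140,170))):
    c=snap(n,n+'2');cv2.imwrite(f'pics/{n}2c.png',cv2.resize(c['pixels'][y:y+h,x:x+w],None,fx=4,fy=3.5 if n=='wrist' else 4,interpolation=2))
s=get_obs();o,R=clampT();print(((s['eef_pos'][:2]-o)@R*1000).round(1))
E
python3 -c "
import cv2,numpy as np
a=[cv2.imread(f'pics/{n}2c.png') for n in('scene','side')]
h=max(i.shape[0] for i in a);b=np.hstack([cv2.copyMakeBorder(i,0,h-i.shape[0],0,0,0) for i in a]);cv2.imwrite('pics/c2.png',cv2.resize(b,(800,int(b.shape[0]*800/b.shape[1]))))"
```

```text
t 2.3 pos [0.48   0.1845 0.0906] F [-0.29  0.22 -0.36] grip 0.001
dp [ 0.03 -0.03  1.34] ang [-0.   -0.02  0.01]
[-1.8  8.5]
```

View pics/c2.png

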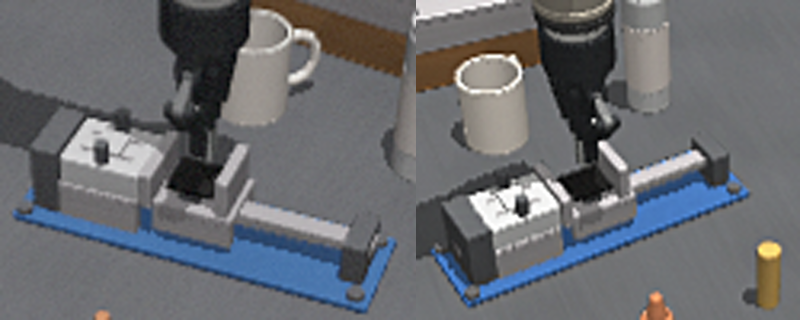

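View pics/wrist2c.png

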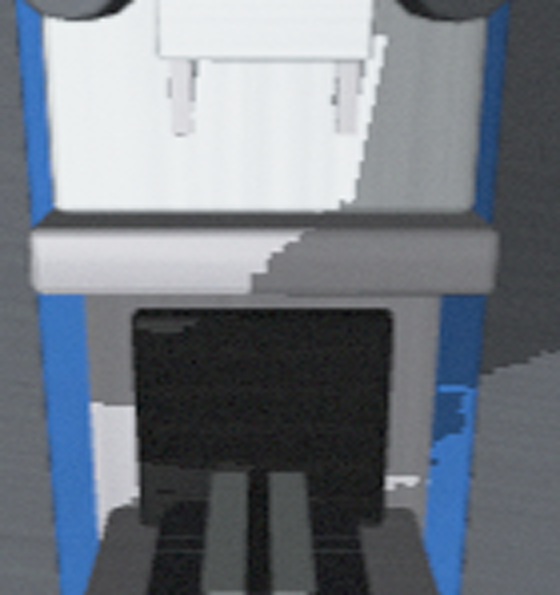

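The shut fingers are in the pocket, centred on the pad with the plate behind them and no contact yet. Now I'll press.

Emit:
{"name": "jog_arm", "arguments": {
  "dp": [
    [0,0,0.5],
    [0,0,0.9],
    [0,0,1.2],
    [0,0,1.34],
    [0,0,1.34]
  ],
  "angular": [
    [0,0,0],
    [0,0,0],
    [0,0,0],
    [0,0,0],
    [0,0,0]
  ],
  "claw": [0,0,0,0,0]
}}

```text
t: 2.95
eef_pos: [0.4809, 0.1844, 0.0577]
tool_rot: [0.0, -0.077, 0.997, 0.0]
contact_force: [-1.4, 0.6, 7.1]
gripper_width: -0.001
```

Run:
```python
from h import *
plan([*cw(115,7.5),.057],8.8)
```

```text
t 2.95 pos [0.4809 0.1844 0.0577] F [-1.36  0.59  7.1 ] grip -0.001
dp [-4.7  -0.02  0.03] ang [ 0.  0. -0.]
```

Emit:
{"name": "jog_arm", "arguments": {
  "dp": [
    [0,0,0.06],
    [-0.3,0,0.08],
    [-0.6,0,0.08],
    [-0.9,0,0.08],
    [-1.2,0,0.08]
  ],
  "angular": [
    [0,0,0],
    [0,0,0],
    [0,0,0],
    [0,0,0],
    [0,0,0]
  ],
  "claw": [0,0,0,0,0]
}}

```text
t: 3.45
eef_pos: [0.5102, 0.1889, 0.0561]
tool_rot: [-0.0, -0.077, 0.997, 0.0]
contact_force: [-2.1, 0.4, 7.6]
gripper_width: 0.001
```

Run:
```python
from h import *
plan([*cw(110,7.5),.057],8.8)
c=snap('side','side3');cv2.imwrite('pics/side3c.png',cv2.resize(c['pixels'][120:220,150:270],None,fx=5,fy=5,interpolation=2))
```

```text
t 3.45 pos [0.5102 0.1889 0.0561] F [-2.15  0.45  7.64] grip 0.001
dp [-3.31 -0.02 -0.04] ang [ 0.   -0.01 -0.  ]
```

View pics/side3c.png

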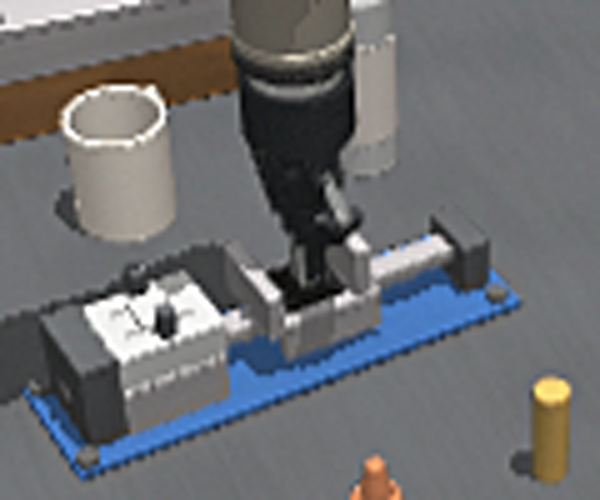

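The jaw is moving: there is now a gap in front of the insert, and the insert hasn't moved. I'll keep pushing.

Emit:
{"name": "jog_arm", "arguments": {
  "dp": [
    [-0.4,0,0],
    [-0.8,0,0],
    [-1.2,0,0],
    [-1.6,0,0],
    [-2.0,0,0]
  ],
  "angular": [
    [0,0,0],
    [0,0,0],
    [0,0,0],
    [0,0,0],
    [0,0,0]
  ],
  "claw": [0,0,0,0,0]
}}

```text
t: 4.0
eef_pos: [0.5597, 0.1965, 0.0561]
tool_rot: [-0.0, -0.077, 0.997, 0.0]
contact_force: [-2.9, -0.8, 8.1]
gripper_width: 0.005
```

Emit:
{"name": "jog_arm", "arguments": {
  "dp": [
    [-0.3,0,0],
    [-0.6,0,0],
    [-0.9,0,0],
    [-1.1,0,0],
    [-1.2,0,0]
  ],
  "angular": [
    [0,0,0],
    [0,0,0],
    [0,0,0],
    [0,0,0],
    [0,0,0]
  ],
  "claw": [0,0,0,0,0]
}}

```text
t: 4.5
eef_pos: [0.5869, 0.2007, 0.056]
tool_rot: [-0.003, -0.077, 0.997, -0.0]
contact_force: [-11.1, -1.3, 16.2]
gripper_width: -0.001
```

Run:
```python
from h import *
plan([*cw(110,7.5),.057],8.8)
for n,(x,y) in (('side',(150,120)),('scene',(200,90))):
    c=snap(n,n+'4');cv2.imwrite(f'pics/{n}4c.png',cv2.resize(c['pixels'][y:y+100,x:x+130],None,fx=5,fy=5,interpolation=2))
```

```text
t 4.5 pos [0.5869 0.2007 0.056 ] F [-11.12  -1.29  16.24] grip -0.001
dp [-0.2  -0.02 -0.04] ang [-0.   -0.07 -0.  ]
```

View pics/side4c.png

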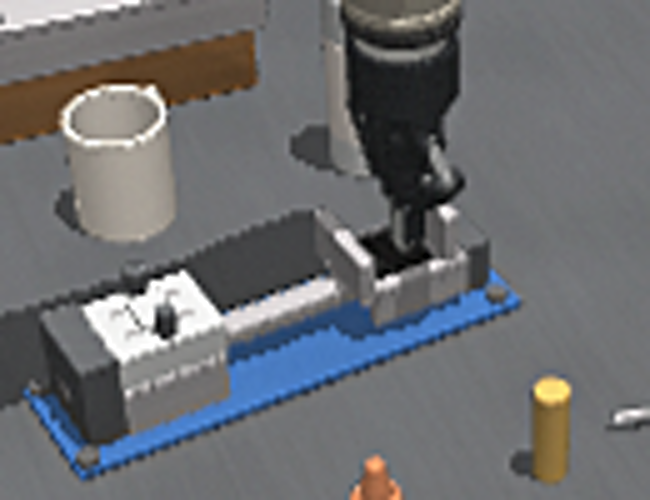

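View pics/scene4c.png

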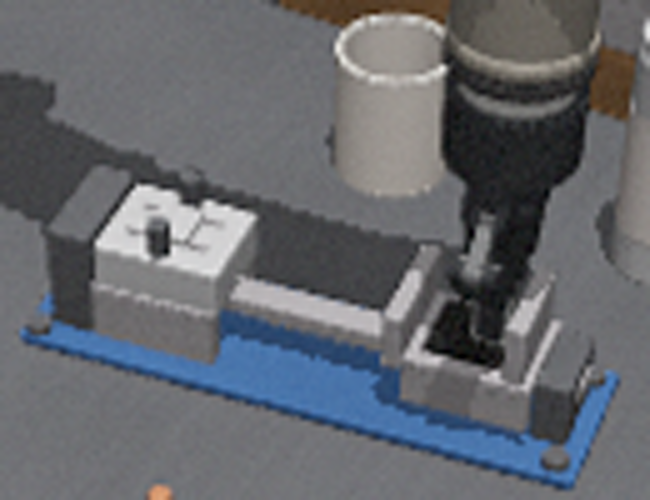

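Emit:
{"name": "jog_arm", "arguments": {
  "dp": [
    [-0.1,0,0],
    [-0.2,0,0],
    [-0.2,0,0],
    [-0.2,0,0],
    [-0.2,0,0]
  ],
  "angular": [
    [0,0,0],
    [0,0,0],
    [0,0,0],
    [0,0,0],
    [0,0,0]
  ],
  "claw": [0,0,0,0,0]
}}

```text
t: 5.1
eef_pos: [0.5902, 0.2012, 0.056]
tool_rot: [-0.004, -0.077, 0.997, -0.0]
contact_force: [-13.6, -2.6, 17.9]
gripper_width: -0.002
```

Run:
```python
from h import *
plan([*cw(110,7.5),.10],8.8)
c=snap('scene','scene5');cv2.imwrite('pics/scene5c.png',cv2.resize(c['pixels'][130:190,260:330],None,fx=9,fy=9,interpolation=2))
c=snap('side','side5');cv2.imwrite('pics/side5c.png',cv2.resize(c['pixels'][150:200,205:265],None,fx=10,fy=10,interpolation=2))
```

```text
t 5.1 pos [0.5902 0.2012 0.056 ] F [-13.59  -2.63  17.9 ] grip -0.002
dp [-0.06 -0.02 -1.76] ang [-0.  -0.1  0. ]
```

View pics/scene5c.png

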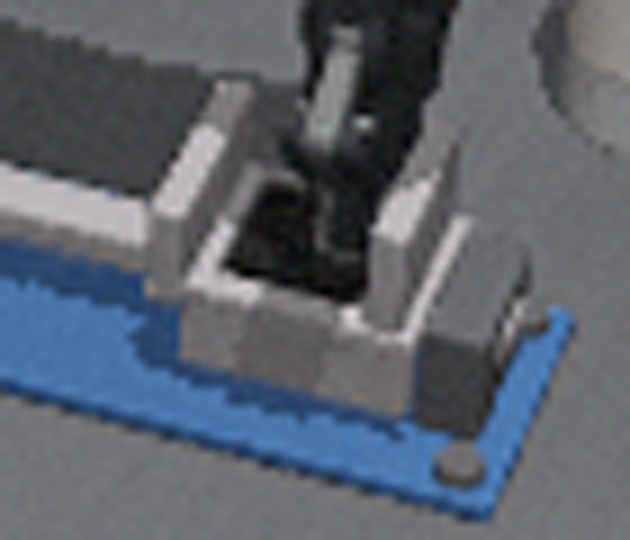

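View pics/side5c.png

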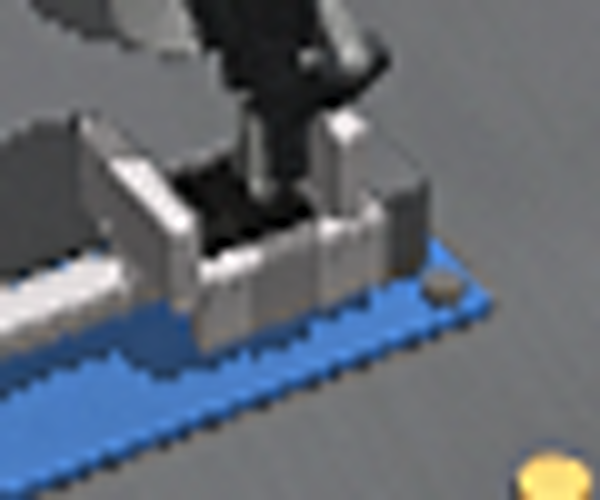

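The jaw block sits flush against the end stop in both views. I'll lift straight up, without backing off while the pad is still pressed, so friction doesn't drag the jaw forward.

Emit:
{"name": "jog_arm", "arguments": {
  "dp": [
    [-0.05,0,-0.4],
    [0,0,-1.0],
    [0.2,0,-2.0],
    [0.2,0,-3.5],
    [0.2,0,-5]
  ],
  "angular": [
    [0,0,0],
    [0,0,0],
    [0,0,0],
    [0,0,0],
    [0,0,0]
  ],
  "claw": [0,0,0,0,0]
}}

```text
t: 5.7
eef_pos: [0.5887, 0.2006, 0.1813]
tool_rot: [-0.001, -0.077, 0.997, -0.0]
contact_force: [1.1, -0.2, 0.4]
gripper_width: 0.002
```

Emit:
{"name": "jog_arm", "arguments": {
  "dp": [
    [0,0,-0.5],
    [0,0,-0.5],
    [0,0,-0.5],
    [0,0,-0.5],
    [0,0,-0.5]
  ],
  "angular": [
    [0,0,0],
    [0,0,0],
    [0,0,0],
    [0,0,0],
    [0,0,0]
  ],
  "claw": [0,0,0,0,0]
}}

```text
t: 6.2
eef_pos: [0.5884, 0.2006, 0.1915]
tool_rot: [-0.001, -0.077, 0.997, -0.001]
contact_force: [-0.3, 0.4, -0.7]
gripper_width: -0.001
```

Run:
```python
from h import *
plan([*cw(110,7.5),.20],8.8)
c=snap('scene','scene6');cv2.imwrite('pics/scene6c.png',cv2.resize(c['pixels'][110:290,120:340],None,fx=3.3,fy=3.3,interpolation=2))
c=snap('side','side6');cv2.imwrite('pics/side6c.png',cv2.resize(c['pixels'][130:300,150:320],None,fx=3.5,fy=3.5,interpolation=2))
```

```text
t 6.2 pos [0.5884 0.2006 0.1915] F [-0.32  0.37 -0.71] grip -0.001
dp [-0.15 -0.01 -0.34] ang [-0.01 -0.03 -0.  ]
```

View pics/scene6c.png

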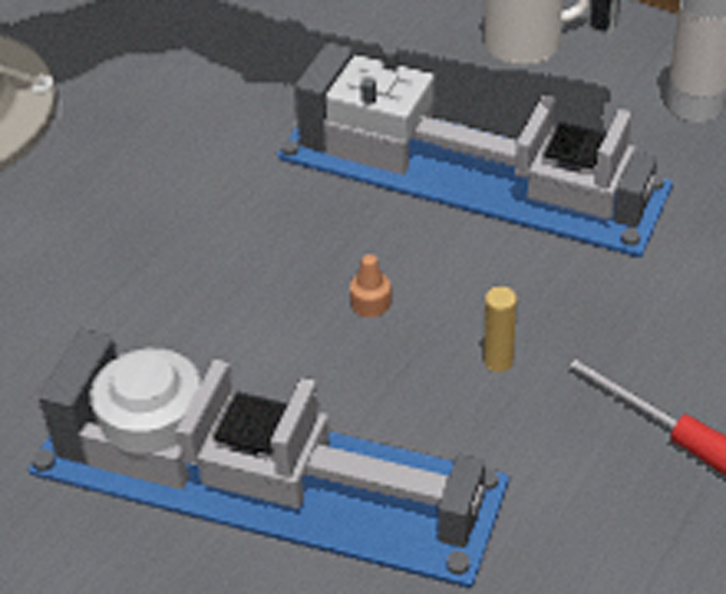

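View pics/side6c.png

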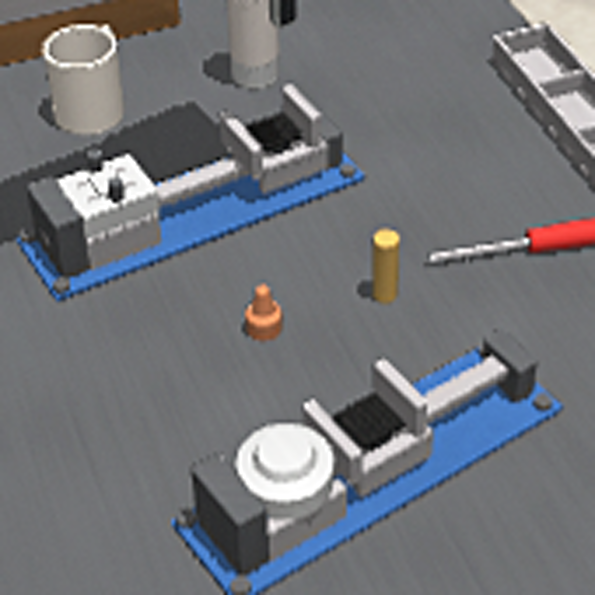

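The jaw is against the end stop and the pad has sprung back up. Both inserts and the disc clamp are unchanged, and the tool is clear at z 0.19 with no force on it. Handing in.

```bash
python3 -c "
from station import *
print(hand_in())"
```

```text
the job is handed in; nothing more can be done
None
```

I pressed the release pad on the pinned insert's clamp (the rear one) with shut fingers and pushed its jaw back to the end stop. Then I lifted straight off and handed the job in, with the clock at about 6.3 s of the 32 s; `hand_in()` gives no verdict.

- **Press:** the pad's reaction force was 7–8 N while the jaw was still at the insert. By the stated spring that is about 7 mm down, past the 5 mm that frees the ratchet.
- **Push:** force on the tool rose to about 14 N at the end of the push, with the jaw stalled. In both the scene and side views the jaw sat flush against the end stop.
- **Last pictures, after lifting off:** the jaw is still at the stop and the pad is up. Both inserts, the disc clamp and the items in view look unmoved. The wrench and V-block were outside those last crops, but the arm never went near them.
- **Robot:** it hangs free at z ≈ 0.19 m with about 0 N on the tool.

**One disagreement:** the three cameras put the clamp's sideways position up to about 7 mm apart. I went mainly by the wrist view, and the fingers landed centred on the pad. The jaw, pad and insert positions were judged from the pictures and forces, since the joint values can't be read directly.

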